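Slide a carton onto the bench scale and weigh it

TASK

Weigh the brown cardboard carton that stands on the loading ledge beside the bench scale: it is too wide to grip, so slide it across onto the steel pan until it sits flat and centred there with no edge overhanging. Once it is let go, push the scale's weigh key fully down and release it, leaving the carton centred. Keep the carton upright and leave the other loose things where they are.

Things in the scene. Friction and masses are not known exactly. Their poses are not given: they have to be found in the camera images.
- carton: Closed plain brown cardboard carton, 130 mm along its x, 100 mm along its y, 60 mm high, pale paper tape over its top along x, about 0.5 to 0.9 kg. Origin: centre of its underside, z up. It starts on the ledge, its axes turned up to 0.25 rad from those of the ledge. It slides without tipping when pushed at half height or lower.
- pan (a point): Centre of the top face of the scale's bare steel pan, 60 mm above the table. The pan is a flat rimless rectangle, 160 mm along x and 130 mm along y of this frame, fixed (it does not give), open on all sides.
- scale: Grey bench scale, fixed to the table, origin on the table below the pan's centre, turned up to 0.2 rad; axes as pan. A low console (85 mm deep, 150 mm wide, top 36 mm above the table) adjoins the pan on its -x side, towards the robot, with a dark display and the weigh key on it.
- ledge: Fixed wooden riser with a dark top, 300 mm along its x, 200 mm along its y, flat top 62 mm above the table (2 mm above the pan), its axes parallel to the scale's. Origin on the table under its centre. It stands beside the pan on its +y or its -y side (either can be drawn), with a gap of 5 to 15 mm between ledge and pan; its x centre line is within 10 mm of the pan's.
- weigh_key (a joint): Travel of the round white weigh key (28 mm across) on the scale's console: 0 up, 0.006 m fully down; it springs back, about 5 N when fully down.
- weigh_key_top (a point): Centre of the weigh key's top face, 58 mm above the table, pressed straight down. The key stands 10 mm proud of a round black collar (44 mm across) on the console's -y half; the display is on its +y half.
- corner0 (a point): Bottom corner of the carton at (+65, +50, 0) mm in the carton's frame.
- corner1 (a point): Bottom corner of the carton at (+65, -50, 0) mm in the carton's frame.
- corner2 (a point): Bottom corner of the carton at (-65, -50, 0) mm in the carton's frame.
- corner3 (a point): Bottom corner of the carton at (-65, +50, 0) mm in the carton's frame.
- jar: Small jar, 36 mm across, 45 mm tall, standing on the far (+x) edge of the ledge. Bystander.
- wrench: Steel wrench, 150 mm long, lying on the table just beyond (+x of) the pan, its length across. Bystander.
- tape: Cardboard core, a ring 90 mm across and 48 mm high, on the table to the robot's left. Bystander.
- red_box: Red box with paper labels, 90 x 120 x 50 mm, on the table to the robot's left. Bystander.
- blue_box: Blue box with paper labels, 80 x 110 x 45 mm, on the table to the robot's right. Bystander.
- driver: Screwdriver with black handle, 200 mm long, lying on the table to the robot's right. Bystander.

How it is judged (in metres and radians):
On the way, in this order (a step that is already met when the one before it is completed fails the run):
1. the carton sits flat, centred on the pan with no edge overhanging, at rest and let go (x of corner0 in the frame of pan between -0.08 and 0.08 m and y of corner0 in the frame of pan between -0.065 and 0.065 m and x of corner1 in the frame of pan between -0.08 and 0.08 m and y of corner1 in the frame of pan between -0.065 and 0.065 m and x of corner2 in the frame of pan between -0.08 and 0.08 m and y of corner2 in the frame of pan between -0.065 and 0.065 m and x of corner3 in the frame of pan between -0.08 and 0.08 m and y of corner3 in the frame of pan between -0.065 and 0.065 m and horizontal distance between carton and pan below 0.015 m and z of carton in the frame of pan between -0.004 and 0.006 m and angle between carton's own z axis and vertical below 0.06 rad and linear speed of carton below 0.02 m/s and angular speed of carton below 0.1 rad/s and contact force between carton and the fingers below 0.1 N and contact force between carton and the arm below 0.1 N), for 0.2 s.
2. the weigh key is pushed fully down with the carton centred and untouched (all of step 1 and value of joint weigh_key above 0.0045 m), for 0.05 s.
At the end, for the whole second after the job is handed in: The carton lies flat on the pan, let go and at rest, all four bottom corners inside the pan's outline and its centre within 15 mm of the pan's centre; the weigh key has been pressed (at least 4.5 mm) after that and is up again (all of step 1 and value of joint weigh_key below 0.0015 m); the robot touches nothing.
It fails at once if the carton is tipped more than about 15 degrees or falls off (angle between carton's own z axis and vertical above 0.26 rad or height (world z) of carton below 0.04 m).
It fails at once if another loose thing is moved more than 30 mm (distance of any of jar, wrench, tape, red_box, blue_box, driver from where it was at the start of the episode above 0.03 m).
It also fails if it takes over 58 s, if anything falls off the work surface, if the arm or the gripper's body presses on something with over 40 N, if the wrist force passes 120 N, or if a joint passes its speed limit or range.

ROBOT

A 6-joint arm with a two-finger parallel gripper is mounted at the origin on the work surface. World frame = base frame: x ahead of the robot, y to its left, z up, the work surface at z = 0. Lengths are in mm, angles in rad, forces in N, time in s.
With the tool pointing down it reaches from about 400 to 925 mm from the base axis. Payload 12.5 kg.
Tool frame: the origin (TCP) lies between the finger pads; the fingertips stand 11 mm ahead of it and the grasp point (between the pads) lies 8 mm behind it (env.tip_extent is the distance from the TCP to the fingertips, in mm); x points along the fingers, z is the direction in which the jaws open and shut, and the axes are right-handed (so a half turn about x gives the same grasp; the last joint's range is limited). The gripper opens to 95 mm and grips with 3 to 60 N. Pads are 20 mm wide; open, the fingers measure 119 mm over their backs; the gripper's body (75 mm by 180 mm) begins 59 mm behind the grasp point.
Start: joints at [-1.374, 0.491, 1.559, -0, 1.092, -0.106], TCP at [186.394, -596.578, 201.561] pointing down, gripper open.
Joint ranges: [-3.1, 3.1], [-0.84, 2.19], [0.05, 2.79], [-1.13, 4.28], [0.06, 2.93], [-2.69, 2.69]. Speed limits (rad/s): [2.22, 2.22, 2.79, 3.14, 3.14, 3.14].

INTERFACE

Orientations are given as [roll, pitch, yaw] about the fixed x, y, z axes, in that order (R = Rz(yaw) Ry(pitch) Rx(roll)).
In Python, from cell import status, imaging, env gives the robot as it stands. The module is installed in compiled form; this text tells all that it offers.
- The arm moves only by the tool apply_moves, never from a script. Its argument "increments" is a list of rows, each a list of 5 numbers: the closure, from 0 (fully open) to 1 (shut), then the shift along the tool's x, y, z in mm, then the turn about the tool's x in degrees. A call has 1 to 10 rows; each row shifts and turns the commanded pose from where the row before left it, along the tool's axes as they then stand; what a row does not reach is not made up. A row lasts 1/10 s, in which the tool goes at most 50 mm and 8.59 degrees, less where a joint would pass 70% of its speed; a pose out of reach is approached as far as the arm can. A call with a gripper value outside its range is refused whole. The fingers move at their own pace and stop on an object; the grip force is fixed at half the most. Time passes only in rows, so rows that do not move let the fingers close. It gives the time, the measured TCP pose, the force and the opening at its end, in the units of the state.
- status.state(): the state, without advancing time (a new reading comes with each control period).
- imaging.read_camera(name): name is "scene" or "side" or "wrist"; returns a dict with "pixels" (400x640x3 uint8, red, green, blue), "fovy" (degrees; the focal length in pixels is half the picture's height over the tangent of half this angle, whatever the lens; pixels are square), "cx", "cy" (the principal point, pixels), "R" (3x3) and "t" (3): a world point X has camera coordinates R X + t. Camera axes: x right, y down, z forward; pixel columns grow to the right and rows downward; lengths in mm; the calibration is good to about 2 mm. The wrist camera is an equidistant fisheye: a pixel r from the principal point sees the ray r / f radians off the axis. A picture is of the moment at which its call begins. There is no depth.
- env.job_done(): hands the job in, once; it reports no verdict.
The state is a dict: "t": time; "joints": joint angles; "qvel": joint speeds; "tau": joint torques, N m; "eef_pos": TCP position; "tcp_rot": TCP orientation; "ft_force": force on the tool from outside, world axes, zero at the start; "moment": the same for the moment, N m; "opening": opening from 0.0 (shut) to 1.0 (fully open).
Only numpy, scipy, OpenCV 4.12 (cv2) and the standard library are available. Lean on these libraries where they do the work, as an engineer would, in place of code of your own. Each camera call takes 0.05 s, during which the arm holds its last target. There are 200 camera calls.

## Working session

There is one attempt and no reset: what is moved stays moved. The work goes in short steps, Python scripts to look and compute and a tool call to move; the robot and the scene stay as the last step left them, time stands still between calls to the robot, and variables do not carry over. Pictures are saved under pics/ and viewed, about 8 in all and at most 12, crops included, and the job is handed in when it is done.

Besides the shell and the picture viewer there is one more tool, called after "Emit:" by a JSON object that holds its "api" and its "payload", one argument or row to a line. apply_moves: Moves the arm, as the interface text tells. Its arguments: {"type":"object","properties":{"increments":{"type":"array"}},"required":["increments"]}

```bash
mkdir -p pics
cat > h.py <<'E'
import numpy as np, cv2, pickle
from cell import status, imaging, env
def snap(name, fn):
    d=imaging.read_camera(name); cv2.imwrite(f'pics/{fn}.png', d['pixels'][:,:,::-1]); 
    pickle.dump({k:d[k] for k in d},open(f'pics/{fn}.pkl','wb')); return d
def load(fn): return pickle.load(open(f'pics/{fn}.pkl','rb'))
def back(d,u,v,z,fish=False):
    f=200/np.tan(np.radians(d['fovy'])/2); R=np.array(d['R']);t=np.array(d['t'])
    a=np.array([u-d['cx'],v-d['cy']])
    if fish:
        r=np.hypot(*a); th=r/f; c=np.r_[a/max(r,1e-9)*np.sin(th),np.cos(th)]
    else: c=np.r_[a/f,1]
    o=-R.T@t; w=R.T@c; return o+w*(z-o[2])/w[2]
def proj(d,X):
    f=200/np.tan(np.radians(d['fovy'])/2); c=np.array(d['R'])@X+np.array(d['t'])
    return c[:2]/c[2]*f+[d['cx'],d['cy']]
E
python3 - <<'E'
from h import *
for n in ('scene','side','wrist'):
    d=snap(n,n+'0'); R=np.array(d['R']); print(n,d['fovy'],d['cx'],d['cy'],(-R.T@d['t']).round(),R[2].round(2))
s=status.state(); print(s['eef_pos'],s['tcp_rot'],s['t'],s['ft_force'],s['opening'])
E
```

```text
scene 44.050318148076244 318.96626073109564 200.50463115229726 [1649.  283. 1369.] [-0.62 -0.17 -0.77]
side 43.11118707401532 317.6127174332461 200.01534834913505 [ 414. 1082.  838.] [ 0.12 -0.81 -0.57]
wrist 65.70646984690485 318.0339264112722 206.81325263900575 [ 252. -576.  385.] [-0.23 -0.07 -0.97]
[ 186.34848907 -596.38279621  201.11263768] [3.05067007 1.56999509 1.78268014] 0.15 [0.22103383 0.16434201 0.49291147] 0.9983542917578924
```

View pics/scene0.png

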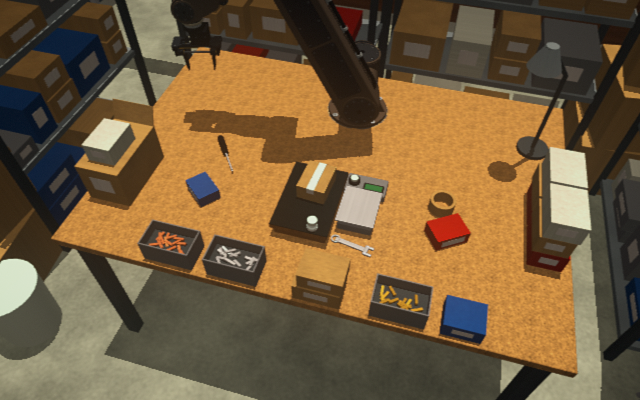

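View pics/side0.png

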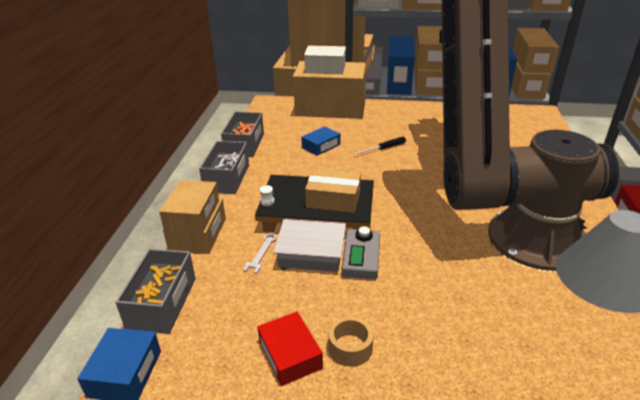

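The ledge is on the pan's -y side, with the carton on it (scene px ~315,182; side px ~332,193). The pan is at scene (358,210), the key at scene (354,178) and the jar at (312,222). Next I'll view enlarged crops.

Run:
```python
import cv2
a=cv2.imread('pics/scene0.png')[150:260,260:400]; b=cv2.imread('pics/side0.png')[165:280,240:390]
cv2.imwrite('pics/c1.png',cv2.resize(a,None,fx=5,fy=5,interpolation=cv2.INTER_CUBIC))
cv2.imwrite('pics/c2.png',cv2.resize(b,None,fx=5,fy=5,interpolation=cv2.INTER_CUBIC))
```

```text
(no output)
```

View pics/c1.png

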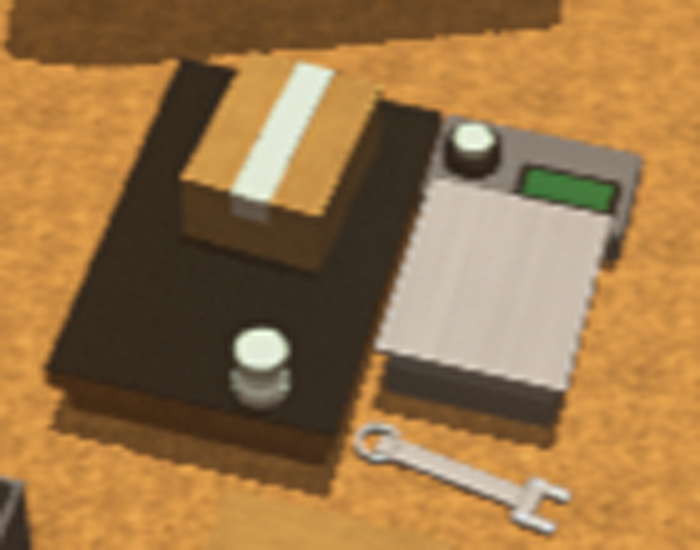

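View pics/c2.png

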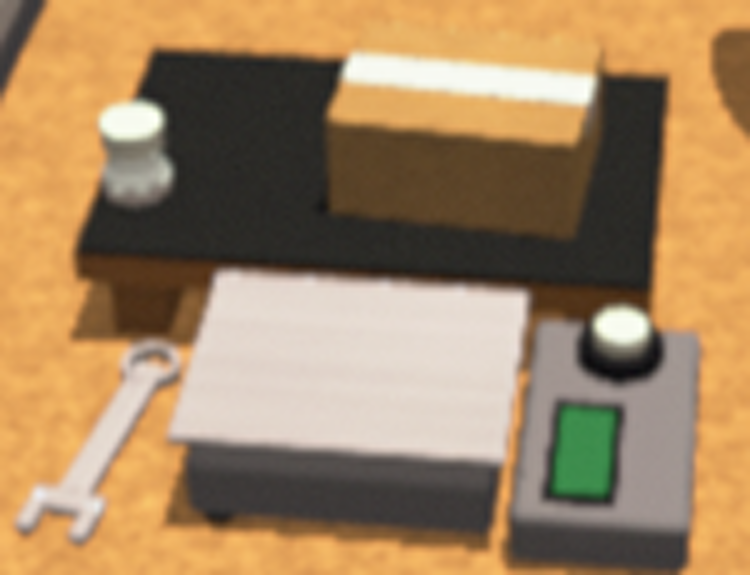

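Run:
```python
from h import *
S=load('scene0');D=load('side0')
def pts(d,off,P,z): return np.array([back(d,(x+.5)/5-.5+off[0],(y+.5)/5-.5+off[1],z)[:2] for x,y in P])
def rep(n,p):
    # order: (-x,-y),(-x,+y),(+x,+y),(+x,-y)
    e=(p[3]-p[0]+p[2]-p[1])/2; g=(p[1]-p[0]+p[2]-p[3])/2
    print(n,p.mean(0).round(1),'Lx',np.hypot(*e).round(1),'Ly',np.hypot(*g).round(1),'yaw',np.arctan2(e[1],e[0]).round(3),(np.arctan2(-g[0],g[1])).round(3),p.round(0).tolist())
o=(260,150);q=(240,165)
rep('panS',pts(S,o,[(432,178),(615,213),(560,388),(378,350)],60))
rep('panD',pts(D,q,[(530,290),(500,462),(170,438),(218,270)],60))
rep('ledS',pts(S,o,[(180,60),(440,112),(328,435),(48,378)],62))
rep('ledD',pts(D,q,[(668,77),(650,290),(80,255),(152,50)],62))
rep('carS',pts(S,o,[(243,55),(381,93),(320,215),(182,180)],122))
rep('carD',pts(D,q,[(602,42),(583,143),(328,120),(360,30)],122))
print(pts(S,o,[(474,136)],58),pts(D,q,[(620,330)],58))
```

```text
panS [573.1 131.5] Lx 160.7 Ly 127.6 yaw -0.012 0.023 [[495.0, 67.0], [491.0, 198.0], [652.0, 192.0], [655.0, 69.0]]
panD [573.6 131.6] Lx 158.1 Ly 132.1 yaw 0.002 -0.001 [[493.0, 65.0], [496.0, 198.0], [652.0, 198.0], [654.0, 66.0]]
ledS [584.6 -40.5] Lx 302.7 Ly 193.8 yaw 0.003 0.021 [[434.0, -140.0], [432.0, 58.0], [733.0, 55.0], [739.0, -135.0]]
ledD [581.  -37.9] Lx 296.1 Ly 200.5 yaw 0.005 0.011 [[433.0, -139.0], [433.0, 61.0], [727.0, 63.0], [731.0, -137.0]]
carS [538.6 -31.7] Lx 122.8 Ly 100.6 yaw -0.07 -0.066 [[473.0, -79.0], [482.0, 24.0], [602.0, 13.0], [598.0, -85.0]]
carD [535.  -28.5] Lx 131.1 Ly 93.4 yaw -0.025 -0.038 [[468.0, -76.0], [471.0, 22.0], [602.0, 14.0], [599.0, -75.0]]
[[444.85246485  85.99547767]] [[446.41819225  90.49287124]]
```

The two views agree within about 4 mm. Pan centre is about (573.4, 131.5), yaw 0. The carton is at about (536, -30), yaw -0.05, and the key at about (445.5, 88). My plan is to push +x by about 37 mm on the ledge, then +y across with the jaws spread.

Emit:
{"api": "apply_moves", "payload": {
  "increments": [
    [0.3, 0, 0, 0, 5.75],
    [0.3, 0, 0, 0, 5.75],
    [0.3, 0, 0, 0, 5.75],
    [0.3, 0, 42, 0, 0],
    [0.3, 0, 42, 0, 0],
    [0.3, 0, 42, 0, 0],
    [0.3, 0, 42, 0, 0],
    [0.3, 0, 42, 0, 0],
    [0.3, 0, 39, 0, 0],
    [0.3, 0, 0, -16, 0]
  ]
}}

```text
t: 1.15
eef_pos: [439.3, -579.9, 199.9]
tcp_rot: [2.504, 1.57, 0.938]
ft_force: [-0.1, 0.4, -0.6]
opening: 0.701
```

Emit:
{"api": "apply_moves", "payload": {
  "increments": [
    [0.3, 0, 0, -40, 0],
    [0.3, 0, 0, -45, 0],
    [0.3, 0, 0, -45, 0],
    [0.3, 0, 0, -45, 0],
    [0.3, 0, 0, -45, 0],
    [0.3, 0, 0, -45, 0],
    [0.3, 0, 0, -45, 0],
    [0.3, 0, 0, -45, 0],
    [0.3, 0, 0, -45, 0],
    [0.3, 0, 0, -45, 0]
  ]
}}

```text
t: 2.15
eef_pos: [434.2, -133.5, 201.5]
tcp_rot: [0.956, 1.571, -0.614]
ft_force: [0.9, 0.6, 0.5]
opening: 0.702
```

Emit:
{"api": "apply_moves", "payload": {
  "increments": [
    [0.3, 0, 0, -45, 0],
    [0.3, 0, 0, -40, 0],
    [0.3, 0, 0, -20, 0],
    [0.3, 0, 0, 0, 0],
    [0.3, 0, 0, 0, 0]
  ]
}}

```text
t: 2.65
eef_pos: [434.5, -30.2, 201.5]
tcp_rot: [0.481, 1.57, -1.087]
ft_force: [0.2, -0.1, -0.6]
opening: 0.699
```

Emit:
{"api": "apply_moves", "payload": {
  "increments": [
    [0.3, 30, 0, 0, 0],
    [0.3, 30, 0, 0, 0],
    [0.3, 30, 0, 0, 0],
    [0.3, 20, 0, 0, 0],
    [0.3, 8, 0, 0, 0],
    [0.3, 0, 5, 0, 0],
    [0.3, 0, 5, 0, 0],
    [0.3, 0, 3, 0, 0]
  ]
}}

```text
t: 3.45
eef_pos: [448.7, -30.5, 84.5]
tcp_rot: [1.312, 1.569, -0.258]
ft_force: [-0.2, 0.4, 1.1]
opening: 0.701
```

Run:
```python
from h import *
snap('wrist','w1'); d=snap('side','s1')
b=cv2.imread('pics/s1.png')[130:280,240:440]
cv2.imwrite('pics/s1c.png',cv2.resize(b,None,fx=4,fy=4,interpolation=cv2.INTER_CUBIC))
```

```text
(no output)
```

View pics/s1c.png

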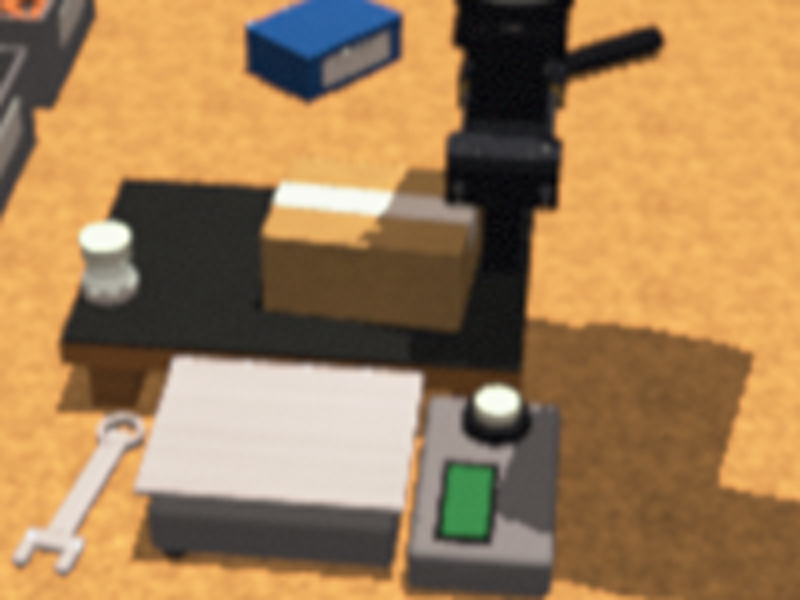

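The fingers hang clear of the carton's -x face (crop px ~480–525, 200–270), low over the ledge. Now the +x push.

Emit:
{"api": "apply_moves", "payload": {
  "increments": [
    [0.3, 0, 4, 0, 0],
    [0.3, 0, 4, 0, 0],
    [0.3, 0, 4, 0, 0],
    [0.3, 0, 4, 0, 0]
  ]
}}

```text
t: 3.95
eef_pos: [462.2, -30.1, 83.6]
tcp_rot: [-1.616, 1.568, 3.098]
ft_force: [-7.8, -4.1, 5.8]
opening: 0.694
```

Emit:
{"api": "apply_moves", "payload": {
  "increments": [
    [0.3, 0, 4, 0, 0],
    [0.3, 0, 4, 0, 0],
    [0.3, 0, 4, 0, 0],
    [0.3, 0, 4, 0, 0],
    [0.3, 0, 4, 0, 0],
    [0.3, 0, 4, 0, 0],
    [0.3, 0, 4, 0, 0],
    [0.3, 0, 3, 0, 0],
    [0.3, 0, 2, 0, 0],
    [0.3, 0, 0, 0, 0]
  ]
}}

```text
t: 4.95
eef_pos: [495.1, -29.7, 83.5]
tcp_rot: [-1.69, 1.567, 3.024]
ft_force: [-8.0, 0.7, 4.9]
opening: 0.703
```

Run:
```python
from h import *
d=snap('side','s2'); w=snap('wrist','w2')
b=cv2.imread('pics/s2.png')[165:280,240:390]
b=cv2.resize(b,None,fx=4,fy=4,interpolation=cv2.INTER_CUBIC)
cv2.imwrite('pics/s2c.png',b)
```

```text
(no output)
```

View pics/w2.png

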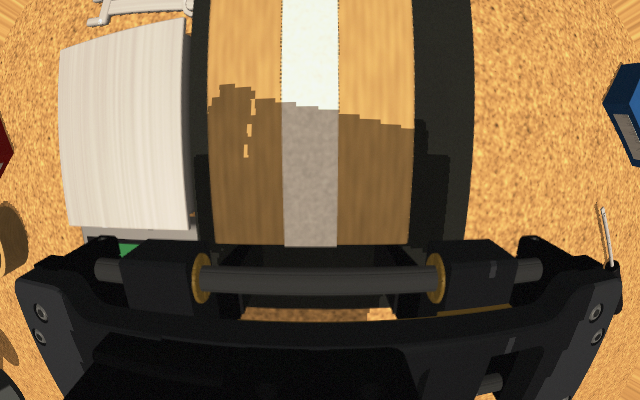

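The wrist view shows the carton square to the jaws. Its near top edge is at row ~246 (cols 208–411), and the pan's near edge runs (67,226)–(195,231).

Run:
```python
from h import *
w=load('w2')
for n,z,P in (('carton',122,[(208,244),(411,246),(209,20),(411,20)]),('pan',60,[(66,226),(186,231),(186,20),(60,48)])):
    for p in P: print(n,p,back(w,*p,z,True).round(1))
s=status.state();print(s['eef_pos'],s['ft_force'])
```

```text
carton (208, 244) [507.2  28.  122. ]
carton (411, 246) [506.7 -77.8 122. ]
carton (209, 20) [621.9  24.2 122. ]
carton (411, 20) [621.  -74.3 122. ]
pan (66, 226) [492.9 201.6  60. ]
pan (186, 231) [492.7  69.7  60. ]
pan (186, 20) [649.4  65.3  60. ]
pan (60, 48) [654.5 196.7  60. ]
[495.09378677 -29.71407968  83.5185265 ] [-7.31215949 -0.11290237  5.59429951]
```

Emit:
{"api": "apply_moves", "payload": {
  "increments": [
    [0.3, 0, -10, 0, 0],
    [0.3, 0, -10, 0, 0],
    [0.2, -40, 0, 0, 0],
    [0.1, -40, 0, 0, 0],
    [0.05, -37, 0, 0, 0],
    [0.05, 0, 0, 0, -8],
    [0.05, 0, 0, 0, -8],
    [0.05, 0, 0, 0, -8],
    [0.05, 0, 0, 0, -8],
    [0.05, 0, 0, 0, -8]
  ]
}}

```text
t: 6.05
eef_pos: [475.9, -30.1, 200.5]
tcp_rot: [0.358, 1.571, -0.508]
ft_force: [-0.4, 1.0, -0.2]
opening: 0.953
```

Emit:
{"api": "apply_moves", "payload": {
  "increments": [
    [0.05, 0, 0, 0, -8],
    [0.05, 0, 0, 0, -8],
    [0.05, 0, 0, 0, -8],
    [0.05, 0, 0, 0, -8],
    [0.05, 0, 0, 0, -8],
    [0.05, 0, 0, 0, -8],
    [0.05, 0, 0, 0, -2],
    [0.05, 0, -40, 40, 0],
    [0.05, 0, -40, 40, 0],
    [0.05, 0, 0, 0, 0]
  ]
}}

```text
t: 7.05
eef_pos: [549.9, -104.0, 200.0]
tcp_rot: [-0.529, 1.569, -0.529]
ft_force: [-0.1, 0.6, -0.5]
opening: 0.95
```

Emit:
{"api": "apply_moves", "payload": {
  "increments": [
    [0.05, 0, -3, 17, 0],
    [0.05, 0, 0, 0, 0],
    [0.05, 0, 0, 0, 0]
  ]
}}

```text
t: 7.35
eef_pos: [563.4, -103.3, 200.3]
tcp_rot: [2.957, 1.57, 2.958]
ft_force: [-0.7, -0.0, -0.7]
opening: 0.952
```

Emit:
{"api": "apply_moves", "payload": {
  "increments": [
    [0.05, 0, -10, 10, 0],
    [0.05, 0, 0, 0, 0],
    [0.05, 30, 0, 0, 0],
    [0.05, 30, 0, 0, 0],
    [0.05, 30, 0, 0, 0],
    [0.05, 20, 0, 0, 0],
    [0.05, 7, 0, 0, 0],
    [0.05, 0, 0, 0, 0]
  ]
}}

```text
t: 8.15
eef_pos: [574.0, -113.6, 83.1]
tcp_rot: [2.888, 1.57, 2.89]
ft_force: [0.8, -0.3, 0.7]
opening: 0.949
```

Emit:
{"api": "apply_moves", "payload": {
  "increments": [
    [0.05, 0, 5, 0, 0],
    [0.05, 0, 5, 0, 0],
    [0.05, 0, 5, 0, 0],
    [0.05, 0, 5, 0, 0],
    [0.05, 0, 5, 0, 0],
    [0.05, 0, 5, 0, 0],
    [0.05, 0, 5, 0, 0],
    [0.05, 0, 5, 0, 0],
    [0.05, 0, 5, 0, 0],
    [0.05, 0, 5, 0, 0]
  ]
}}

```text
t: 9.15
eef_pos: [574.5, -64.0, 83.8]
tcp_rot: [-1.008, 1.569, -1.006]
ft_force: [0.6, -5.7, 2.1]
opening: 0.951
```

Emit:
{"api": "apply_moves", "payload": {
  "increments": [
    [0.05, 0, 5, 0, 0],
    [0.05, 0, 5, 0, 0],
    [0.05, 0, 5, 0, 0],
    [0.05, 0, 5, 0, 0],
    [0.05, 0, 5, 0, 0],
    [0.05, 0, 5, 0, 0],
    [0.05, 0, 5, 0, 0],
    [0.05, 0, 5, 0, 0],
    [0.05, 0, 5, 0, 0],
    [0.05, 0, 5, 0, 0]
  ]
}}

```text
t: 10.15
eef_pos: [574.5, -14.2, 84.0]
tcp_rot: [-0.922, 1.569, -0.92]
ft_force: [0.1, -8.3, 4.2]
opening: 0.951
```

Emit:
{"api": "apply_moves", "payload": {
  "increments": [
    [0.05, 0, 5, 0, 0],
    [0.05, 0, 5, 0, 0],
    [0.05, 0, 5, 0, 0],
    [0.05, 0, 5, 0, 0],
    [0.05, 0, 5, 0, 0],
    [0.05, 0, 5, 0, 0],
    [0.05, 0, 5, 0, 0],
    [0.05, 0, 5, 0, 0],
    [0.05, 0, 5, 0, 0],
    [0.05, 0, 0, 0, 0]
  ]
}}

```text
t: 11.15
eef_pos: [573.9, 32.3, 83.4]
tcp_rot: [2.25, 1.57, 2.252]
ft_force: [0.4, 0.4, 0.3]
opening: 0.953
```

Run:
```python
from h import *
snap('wrist','w3'); snap('side','s3')
b=cv2.imread('pics/s3.png')[165:280,240:390]
cv2.imwrite('pics/c3.png',np.hstack([cv2.resize(b,(400,300),interpolation=cv2.INTER_CUBIC),cv2.resize(cv2.imread('pics/w3.png'),(400,250)).__class__ and cv2.copyMakeBorder(cv2.resize(cv2.imread('pics/w3.png'),(400,250)),0,50,0,0,cv2.BORDER_CONSTANT)]))
```

```text
(no output)
```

View pics/c3.png

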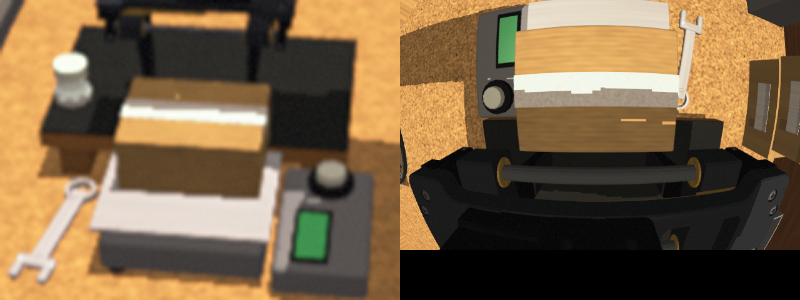

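The carton is on the pan, flat and square to the jaws, with a little still to go in +y (side px: pan strip showing on the +y side). I'll push most of the rest and then measure.

Emit:
{"api": "apply_moves", "payload": {
  "increments": [
    [0.05, 0, 4, 0, 0],
    [0.05, 0, 4, 0, 0],
    [0.05, 0, 4, 0, 0],
    [0.05, 0, 4, 0, 0],
    [0.05, 0, 4, 0, 0],
    [0.05, 0, 4, 0, 0],
    [0.05, 0, 3, 0, 0],
    [0.05, 0, 3, 0, 0],
    [0.05, 0, 2, 0, 0],
    [0.05, 0, 0, 0, 0]
  ]
}}

```text
t: 12.25
eef_pos: [574.0, 63.8, 83.6]
tcp_rot: [0.829, 1.57, 0.83]
ft_force: [0.4, -0.5, 0.4]
opening: 0.948
```

Run:
```python
from h import *
snap('wrist','w4')
```

```text
(no output)
```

View pics/w4.png

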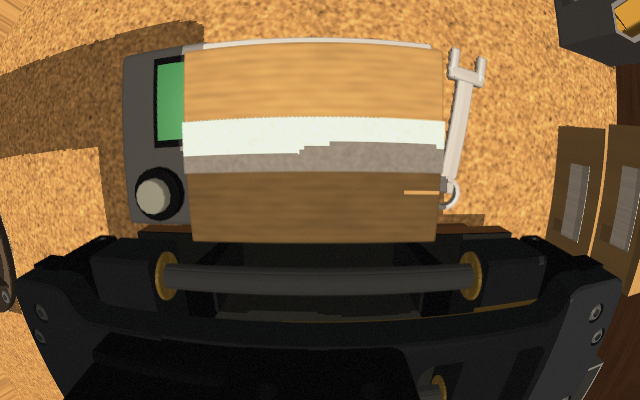

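Run:
```python
from h import *
w=load('w4')
for p in [(193,241),(436,242),(443,49),(185,51)]: print(p,back(w,*p,120,True).round(1))
for p in [(204,44),(430,44)]: print('pan+y',p,back(w,*p,60,True).round(1))
for p in [(155,195)]: print('key',p,back(w,*p,58,True).round(1))
```

```text
(193, 241) [507.8  75.7 120. ]
(436, 242) [637.9  75.6 120. ]
(443, 49) [637.1 176.2 120. ]
(185, 51) [507.7 175.4 120. ]
pan+y (204, 44) [495.1 196.7  60. ]
pan+y (430, 44) [652.6 196.9  60. ]
key (155, 195) [450.8  88.3  58. ]
```

The carton centre is about (572.6, 125.7) and the pan about (573.5, 131.7). A last push of about 6 mm, then back off.

Emit:
{"api": "apply_moves", "payload": {
  "increments": [
    [0.05, 0, 2, 0, 0],
    [0.05, 0, 2, 0, 0],
    [0.05, 0, 2, 0, 0],
    [0.05, 0, 1, 0, 0],
    [0.05, 0, 0, 0, 0],
    [0.05, 0, 0, 0, 0]
  ]
}}

```text
t: 12.9
eef_pos: [574.2, 70.2, 83.7]
tcp_rot: [-0.387, 1.57, -0.386]
ft_force: [0.1, -3.8, 1.3]
opening: 0.946
```

Run:
```python
from h import *
w=snap('wrist','w5'); a=load('w4')
i0=a['pixels'].astype(int);i1=w['pixels'].astype(int)
# brown/dark row boundaries in columns
for c in (260,320,400):
    for n,i in (('w4',i0),('w5',i1)): 
        g=i[:,c].sum(1); r=np.argsort(-np.abs(np.diff(g[220:260])))[0]+220; q=np.argsort(-np.abs(np.diff(g[100:140])))[0]+100; print(n,c,r,q, back(w if n=='w5' else a,c,r+.5,120,True).round(1))
```

```text
w4 260 241 117 [545.1  76.4 120. ]
w5 260 243 117 [545.2  81.7 120. ]
w4 320 242 116 [575.9  76.2 120. ]
w5 320 243 116 [576.  82. 120.]
w4 400 241 117 [617.5  76.4 120. ]
w5 400 241 118 [617.6  82.7 120. ]
```

Emit:
{"api": "apply_moves", "payload": {
  "increments": [
    [0.05, 0, -5, 0, 0],
    [0.05, 0, -10, 0, 0],
    [0.05, 0, -10, 0, 0],
    [0.05, -40, 0, 0, 0],
    [0.05, -40, 0, 0, 0],
    [0.05, -37, 0, 0, 0],
    [0.5, 0, 0, 0, 8],
    [1, 0, 0, 0, 8],
    [1, 0, 0, 0, 8],
    [1, 0, 0, 0, 8]
  ]
}}

```text
t: 13.95
eef_pos: [573.9, 44.7, 200.5]
tcp_rot: [2.131, 1.571, 1.568]
ft_force: [-0.6, -0.6, 0.1]
opening: 0.67
```

Emit:
{"api": "apply_moves", "payload": {
  "increments": [
    [1, 0, 0, 0, 8],
    [1, 0, 0, 0, 8],
    [1, 0, 0, 0, 8],
    [1, 0, 0, 0, 8],
    [1, 0, 0, 0, 8],
    [1, 0, 0, 0, 8],
    [1, 0, 0, 0, 8],
    [1, 0, 0, 0, 2],
    [1, 0, -30, -10, 0],
    [1, 0, -30, -10, 0]
  ]
}}

```text
t: 14.95
eef_pos: [513.2, 64.7, 200.0]
tcp_rot: [-1.766, 1.57, 2.947]
ft_force: [0.1, -0.6, 1.1]
opening: 0.004
```

Emit:
{"api": "apply_moves", "payload": {
  "increments": [
    [1, 0, -30, -10, 0],
    [1, 0, -30, -10, 0],
    [1, 0, 0, 0, 0],
    [1, 0, 0, 0, 0]
  ]
}}

```text
t: 15.35
eef_pos: [454.3, 84.8, 200.9]
tcp_rot: [1.599, 1.57, 0.03]
ft_force: [0.8, 0.5, 0.7]
opening: 0.003
```

Run:
```python
from h import *
snap('wrist','w6');snap('side','s6');snap('scene','sc6')
cv2.imwrite('pics/c6.png',np.vstack([np.hstack([cv2.resize(cv2.imread('pics/s6.png')[165:280,240:390],(400,300),interpolation=cv2.INTER_CUBIC),cv2.resize(cv2.imread('pics/sc6.png')[150:255,260:400],(400,300),interpolation=cv2.INTER_CUBIC)]),cv2.resize(cv2.imread('pics/w6.png')[0:240],(800,300))]))
```

```text
(no output)
```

View pics/c6.png

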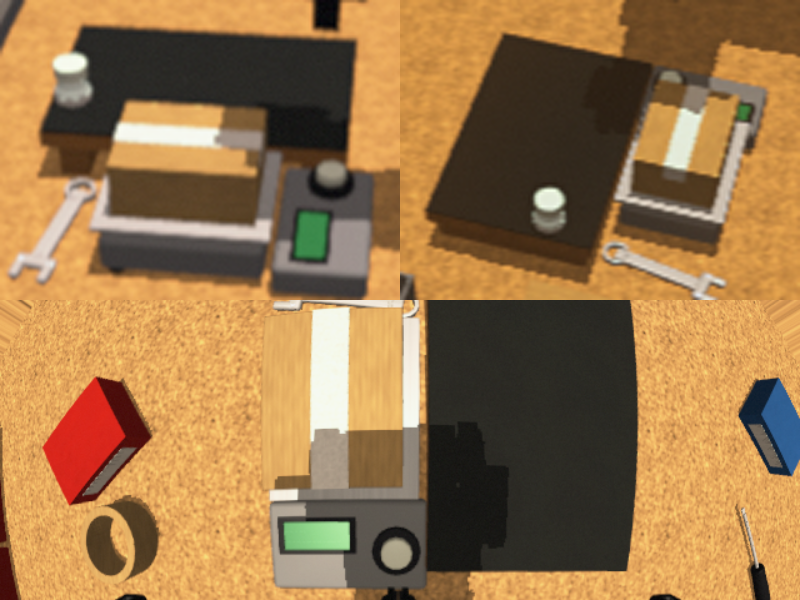

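The carton sits on the pan with margin on every visible side. In the wrist view the key is at about (317.6, 202.5).

Run:
```python
from h import *
w=load('w6')
print('key',back(w,317.6,202.5,58,True).round(1))
for p in [(210.4,150),(322,152)]: print('car',back(w,*p,120,True).round(1))
for p in [(215,157),(335,159)]: print('pan',back(w,*p,60,True).round(1))
```

```text
key [446.4  85.4  58. ]
car [508.6 180.5 120. ]
car [505.1  81.7 120. ]
pan [497.5 197.1  60. ]
pan [493.8  67.2  60. ]
```

Emit:
{"api": "apply_moves", "payload": {
  "increments": [
    [1, 0, -8, -1.5, 0],
    [1, 30, 0, 0, 0],
    [1, 35, 0, 0, 0],
    [1, 35, 0, 0, 0],
    [1, 20, 0, 0, 0],
    [1, 6, 0, 0, 0],
    [1, 0, 0, 0, 0]
  ]
}}

```text
t: 16.2
eef_pos: [445.7, 86.6, 74.1]
tcp_rot: [-1.471, 1.569, -3.04]
ft_force: [0.4, -0.2, -0.4]
opening: 0.001
```

Emit:
{"api": "apply_moves", "payload": {
  "increments": [
    [1, 2, 0, 0, 0],
    [1, 2, 0, 0, 0],
    [1, 2, 0, 0, 0],
    [1, 2, 0, 0, 0],
    [1, 0, 0, 0, 0]
  ]
}}

```text
t: 16.7
eef_pos: [445.9, 86.7, 66.5]
tcp_rot: [0.519, 1.571, -1.05]
ft_force: [-0.0, -0.2, -0.4]
opening: 0.001
```

Emit:
{"api": "apply_moves", "payload": {
  "increments": [
    [1, 2, 0, 0, 0],
    [1, 0, 0, 0, 0]
  ]
}}

```text
t: 16.9
eef_pos: [445.9, 86.6, 64.4]
tcp_rot: [-0.949, 1.571, -2.518]
ft_force: [0.5, 0.2, -0.4]
opening: 0.002
```

Emit:
{"api": "apply_moves", "payload": {
  "increments": [
    [1, 2, 0, 0, 0],
    [1, 0, 0, 0, 0]
  ]
}}

```text
t: 17.1
eef_pos: [445.8, 86.6, 62.3]
tcp_rot: [-1.219, 1.57, -2.788]
ft_force: [-0.3, -0.5, -0.0]
opening: 0.001
```

There's still no force at a nominal tip height of 51 mm, so I'll check before going lower.

Run:
```python
from h import *
print(env.tip_extent, status.state()['eef_pos'])
snap('side','s7');snap('scene','sc7')
cv2.imwrite('pics/c7.png',np.hstack([cv2.resize(cv2.imread('pics/s7.png')[180:250,290:360],(400,400),interpolation=cv2.INTER_CUBIC),cv2.resize(cv2.imread('pics/sc7.png')[145:215,320:390],(400,400),interpolation=cv2.INTER_CUBIC)]))
```

```text
11.0 [445.8437367   86.63707268  62.28184722]
```

View pics/c7.png

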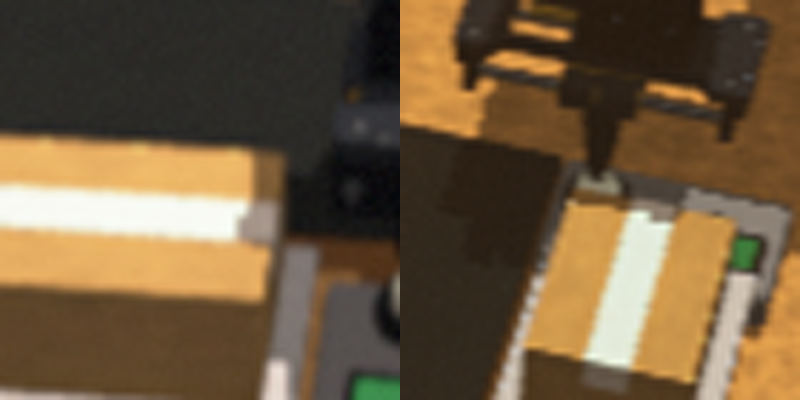

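My side crop cut off the key. In the scene view the tip is over or just behind it (right crop ~(600,175)). I'll recrop the same side picture.

Run:
```python
from h import *
cv2.imwrite('pics/c8.png',np.hstack([cv2.resize(cv2.imread('pics/s7.png')[190:250,335:395],(400,400),interpolation=cv2.INTER_CUBIC),cv2.resize(cv2.imread('pics/sc7.png')[160:190,338:368],(400,400),interpolation=cv2.INTER_CUBIC)]))
for n in ('side','scene'):
    d=load({'side':'s7','scene':'sc7'}[n]); print(n,proj(d,np.array([445.8,86.6,51.3])).round(1),proj(d,np.array([446.4,86,58])).round(1))
```

```text
side [363.9 231.8] [363.7 229.5]
scene [354.4 178.3] [354.3 177.1]
```

View pics/c8.png

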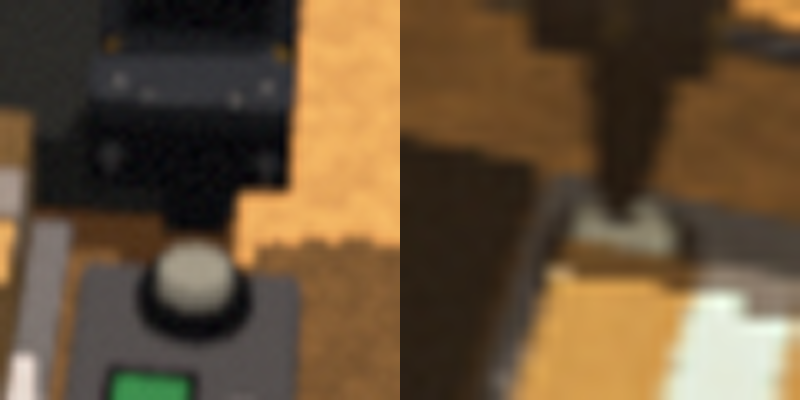

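Run:
```python
from h import *
from scipy.optimize import least_squares as L
s,c=load('s7'),load('sc7')
for n,a,b in (('tip',(364.5,224.5),(354.4,176)),('key',(363.8,230.3),(354.6,177.2))):
    r=L(lambda X:np.r_[proj(s,X)-a,proj(c,X)-b],[446,86,55]);print(n,r.x.round(1),r.fun.round(1))
```

```text
tip [446.4  84.   69.9] [-0.6  0.7 -0.4 -1.3]
key [445.9  87.2  56.7] [ 0.1 -0.1  0.   0.1]
```

Triangulation puts the shut fingertip at about z 65–70, directly above the key. The tip seems to sit higher when shut, so it simply hasn't reached the key yet. I'll keep lowering in small steps and watch the force.

Emit:
{"api": "apply_moves", "payload": {
  "increments": [
    [1, 2, 0, 0, 0],
    [1, 1, 0, 0, 0],
    [1, 0, 0, 0, 0]
  ]
}}

```text
t: 17.5
eef_pos: [445.8, 86.6, 59.3]
tcp_rot: [-1.215, 1.57, -2.784]
ft_force: [0.5, 0.3, -0.0]
opening: 0.004
```

Emit:
{"api": "apply_moves", "payload": {
  "increments": [
    [1, 2, 0, 0, 0],
    [1, 1, 0, 0, 0],
    [1, 0, 0, 0, 0]
  ]
}}

```text
t: 17.8
eef_pos: [445.8, 86.7, 56.3]
tcp_rot: [-1.207, 1.57, -2.776]
ft_force: [-0.0, 0.0, 0.2]
opening: 0.007
```

Emit:
{"api": "apply_moves", "payload": {
  "increments": [
    [1, 2, 0, 0, 0],
    [1, 0, 0, 0, 0]
  ]
}}

```text
t: 18.0
eef_pos: [445.9, 86.7, 54.3]
tcp_rot: [-1.253, 1.571, -2.822]
ft_force: [-0.1, 0.1, -0.4]
opening: 0.004
```

Run:
```python
from h import *
n=snap('side','s9')['pixels'].sum(2)//3; o=load('s7')['pixels'].sum(2)//3
for nm,i in (('s7',o),('s9',n)):
    print(nm); print(i[218:242,356:374])
```

```text
s7
[[ 21  14  18  15  13  11  11   8   7  12  16   9  10  11  30  59  71  72]
 [ 21  20  22  16  12  12  10  11  12  11  12  14  15  20  61 116 134 137]
 [ 23  19  20  16  11  11  11  13  13  12  10  11  12  28  85 149 167 169]
 [ 26  26  23  17  14  13  10  12   8  12   9  12  16  34  91 155 171 171]
 [ 39  40  38  25  14  12  10  13  13  11  11   9  17  37  95 155 173 172]
 [ 51  52  47  32  17  14   7  10  10  10  10  13  21  52 109 158 172 169]
 [ 55  54  51  38  30  26  22  24  23  21  19  22  30  63 116 160 170 166]
 [ 52  52  52  44  42  47  49  52  51  48  42  37  41  65 118 158 166 164]
 [ 52  52  51  55  64  81  87  91  96  90  78  67  55  70 120 155 161 146]
 [ 53  51  53  69  94 120 126 128 131 128 120 105  83  81 127 158 159 125]
 [ 52  49  61  98 126 142 148 148 148 149 145 136 117  99 129 157 155 113]
 [ 57  42  66 120 146 151 152 151 151 151 152 150 140 108 109 129 129 101]
 [ 56  38  70 125 148 152 152 151 152 151 153 153 143 106  72  79  91  85]
 [ 44  27  66 117 140 149 152 151 152 150 152 150 138 103  54  42  66  78]
 [ 33  25  61 104 126 137 141 146 148 147 144 1
[... 1807 characters left out ...]
125  93  47  27  52  75]
 [ 24  25  54  92 110 120 126 132 132 133 129 123 107  78  37  24  47  73]
 [ 21  18  39  74  93 104 109 113 115 114 111 106  89  56  25  18  39  71]
 [ 26  16  22  42  66  82  94  98  97  96  92  85  63  34  16  15  37  71]
 [ 30  15  13  20  33  48  63  68  69  69  60  51  35  20  13  16  41  73]
 [ 38  15  13  11  16  22  32  32  33  31  30  24  17  14  15  24  53  75]
 [ 51  29  17   9  12  15  13  18  15  15   9  12  13  16  21  42  67  79]
 [ 67  50  37  25  18  14   8  12  12  12  13  14  17  23  41  60  77  82]
 [ 80  71  63  51  38  28  24  22  22  22  23  30  37  46  62  75  81  81]
 [ 81  80  79  71  64  59  54  47  42  47  53  57  64  69  75  82  81  81]]
```

The key hasn't moved, and the tip's dark edge is still above and just over its back rim. I'll keep lowering.

Emit:
{"api": "apply_moves", "payload": {
  "increments": [
    [1, 2, 0, 0, 0],
    [1, 1, 0, 0, 0],
    [1, 0, 0, 0, 0]
  ]
}}

```text
t: 18.35
eef_pos: [445.9, 86.6, 51.4]
tcp_rot: [-1.025, 1.571, -2.594]
ft_force: [-0.2, 0.7, 0.3]
opening: 0.004
```

Emit:
{"api": "apply_moves", "payload": {
  "increments": [
    [1, 2, 0, 0, 0],
    [1, 1, 0, 0, 0],
    [1, 0, 0, 0, 0]
  ]
}}

```text
t: 18.65
eef_pos: [445.9, 86.6, 48.3]
tcp_rot: [-1.189, 1.571, -2.758]
ft_force: [-0.4, -0.5, 0.3]
opening: 0.005
```

Run:
```python
from h import *
snap('scene','sc10');n=snap('side','s10')['pixels'].sum(2)//3; z=load('side0')['pixels'].sum(2)//3
print(n[218:236,356:374]); print('side0\n',z[218:236,360:370])
d=load('s1')
for y in (-65,5): print(proj(d,np.array([448.7,y,73.5])).round(1))
i=d['pixels'].sum(2)//3; print(i[186:204,360:374])
```

```text
[[ 11  14  12  12  11   9  11  11   8  13  14  12  10  13  10  12  15  23]
 [ 10   9   6   9  12  10  11  13  14   9  10  14  11   7  10  11  15  30]
 [  8  13  10  12  10  15  10  12  12   9   7   9   9  12  12  14  17  26]
 [ 13  13  11   9  11  13  14  14   9   9  13  10  10  12   9  11   6  20]
 [ 22  23  23  15  10   8  14  10  12  10  10  11  15  18  21  20  22  29]
 [ 41  39  38  24  14  10  11  13  13  12  14  14  19  33  54  66  69  70]
 [ 54  52  46  29  16  13  10  14   7  12  10  17  23  52  93 127 131 125]
 [ 54  51  47  28  15  14   8  12  10  12  11  14  27  62 111 150 158 140]
 [ 50  53  50  30  11  11   7  10  12   7  12  11  28  57  97 129 133 113]
 [ 52  52  48  30  12   8  14   9  13  11  10  17  38  57  79  96  99  91]
 [ 53  50  48  50  52  51  45  41  39  37  30  39  62  70  77  86  87  88]
 [ 57  45  57  97 114 110  97  93  91  88  78  81  94  87  74  81  86  86]
 [ 54  36  69 124 144 145 137 133 133 131 126 125 126  99  63  64  81  83]
 [ 45  27  67 118 142 150 151 151 150 151 149 147 137 102  54  43  66  79]
 [ 33  29  63 105 127 137 141 149 150 150 146 141 
[... 1423 characters left out ...]
2  13  12  12  10  12  11   6  14  19  25  75 147]
 [ 28  16  12  12   8  14  12  11  12  14  20  25  82 152]
 [ 24  13  12  11  13   9   7   9  17  17  22  28  83 153]
 [ 22  11  12  10  11  12  11   8  12  14  20  29  86 153]
 [ 20   9  17  17  10  12   9  12  10  16  18  34  89 155]
 [ 19  12  15  12  14  12  14  16  16  14  18  36  95 158]
 [ 22  18  18  21  20  19  16  14  17  21  21  42 101 160]
 [ 21  20  20  22  22  23  20  24  21  20  22  49 108 160]
 [ 23  27  24  23  22  24  22  24  22  22  23  52 110 158]
 [ 22  21  21  21  22  24  24  22  21  21  22  56 117 156]
 [ 24  25  21  23  24  22  23  22  23  21  24  63 125 158]
 [ 22  22  26  19  24  23  23  21  21  22  24  66 132 161]]
```

The tip now covers the back half of the key, so it's close. The images put the real fingertips about 10 mm above the reported TCP. Continuing.

Emit:
{"api": "apply_moves", "payload": {
  "increments": [
    [1, 2, 0, 0, 0],
    [1, 1, 0, 0, 0],
    [1, 0, 0, 0, 0]
  ]
}}

```text
t: 19.05
eef_pos: [445.8, 86.6, 45.4]
tcp_rot: [-1.185, 1.571, -2.754]
ft_force: [-0.1, -0.0, -0.2]
opening: 0.002
```

Emit:
{"api": "apply_moves", "payload": {
  "increments": [
    [1, 2, 0, 0, 0],
    [1, 0, 0, 0, 0]
  ]
}}

```text
t: 19.25
eef_pos: [445.9, 86.7, 43.4]
tcp_rot: [-0.257, 1.571, -1.826]
ft_force: [-0.4, -0.2, 2.3]
opening: 0.002
```

Emit:
{"api": "apply_moves", "payload": {
  "increments": [
    [1, 2, 0, 0, 0],
    [1, 0, 0, 0, 0]
  ]
}}

```text
t: 19.45
eef_pos: [445.9, 86.6, 41.4]
tcp_rot: [0.592, 1.571, -0.977]
ft_force: [-1.0, -0.2, 3.5]
opening: 0.01
```

Contact at a reported TCP z of about 44.5, with the spring force rising. I'll press to the bottom.

Emit:
{"api": "apply_moves", "payload": {
  "increments": [
    [1, 2, 0, 0, 0],
    [1, 0, 0, 0, 0]
  ]
}}

```text
t: 19.65
eef_pos: [445.9, 86.6, 39.4]
tcp_rot: [0.167, 1.571, -1.403]
ft_force: [-1.0, 0.5, 4.8]
opening: 0.008
```

Emit:
{"api": "apply_moves", "payload": {
  "increments": [
    [1, 1, 0, 0, 0],
    [1, 0, 0, 0, 0]
  ]
}}

```text
t: 19.85
eef_pos: [446.0, 86.7, 39.0]
tcp_rot: [1.414, 1.57, -0.155]
ft_force: [-2.0, 0.0, 13.6]
opening: 0.006
```

Emit:
{"api": "apply_moves", "payload": {
  "increments": [
    [1, 1, 0, 0, 0],
    [1, 0, 0, 0, 0]
  ]
}}

```text
t: 20.05
eef_pos: [446.1, 86.7, 38.7]
tcp_rot: [1.506, 1.57, -0.063]
ft_force: [-4.9, -0.3, 27.9]
opening: 0.005
```

Force jumped to 28 N at the stop, so the key is fully down. Releasing and rising.

Emit:
{"api": "apply_moves", "payload": {
  "increments": [
    [1, -5, 0, 0, 0],
    [1, -10, 0, 0, 0],
    [1, -30, 0, 0, 0],
    [1, -40, 0, 0, 0],
    [1, -40, 0, 0, 0],
    [1, -35, 0, 0, 0],
    [1, 0, 0, 0, 0],
    [1, 0, 0, 0, 0]
  ]
}}

```text
t: 20.85
eef_pos: [445.8, 86.7, 197.9]
tcp_rot: [1.518, 1.57, -0.051]
ft_force: [0.7, -0.6, -0.9]
opening: 0.001
```

Run:
```python
from h import *
w=snap('wrist','w11');a=load('w6')
s=snap('side','s11')['pixels'];
i=cv2.resize(w['pixels'][130:230,190:360,::-1],None,fx=4,fy=4,interpolation=cv2.INTER_CUBIC); cv2.imwrite('pics/c11.png',i)
S6=load('s6')['pixels']; df=np.abs(s.astype(int)-S6).max(2); print('side diff pan/key area',(df[195:270,255:385]>25).sum(), 'key',(df[222:240,355:373]>25).sum())
print(w['t'],a['t'],status.state()['eef_pos'])
```

```text
side diff pan/key area 172 key 6
[ 85.54483245 407.3787793  494.18884063] [ 83.72246742 414.85284996 499.24537123] [445.31182153  86.61743299 196.54402307]
```

View pics/c11.png

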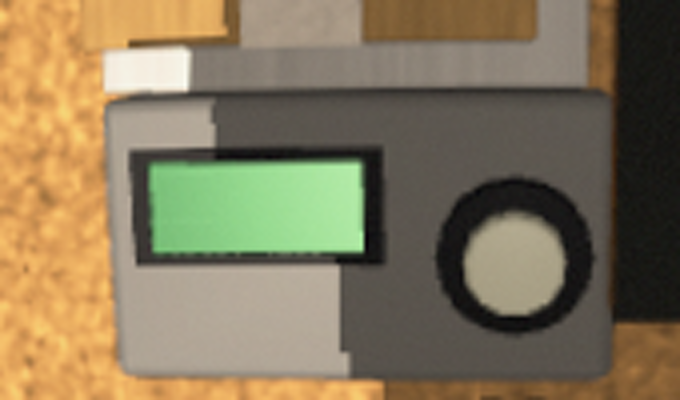

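The key is up (crop ~(515,262)), and the carton still shows an even strip of pan in front of it and on the -y side. Handing in.

```bash
python3 -c "
from cell import env
print(env.job_done())"
```

```text
the job is handed in; nothing more can be done
None
```

The carton is centred on the scale pan, the weigh key has been pressed and released, and the job is handed in; no verdict was reported.

- **Slide:** I pushed the carton about 35 mm along +x on the ledge. Then I pushed it about 160 mm along +y onto the pan with the jaws spread, and backed off.
- **Centring:** after the last push the wrist camera put the carton within about 2 mm of the pan's centre, with at least 10 mm of pan around it. It looked flat and square.
- **Key press:** I pressed with the fingers shut. The force rose to about 5 N, then to 28 N at the stop, after about 5.5 mm of travel.
- **Last checks:** the key was back up, the key area of the side image had hardly changed since before the press, and the arm was clear. A few pixels around the carton also changed in that image. I put this down to shadows and did not check it further.
- **Disagreement:** the key was first touched about 13 mm below the reported TCP height, not 11 mm above it as the stated tip extent implies. The images also showed the tips higher than stated. This means the carton was probably pushed at about half its height rather than lower, and it never visibly tipped.
- **Bystanders:** the jar and wrench looked unmoved in the pictures taken before the press. I did not measure any of the bystanders at the end.

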